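# Set the tool rest of a bench grinder with a 3 mm gap gauge

## Task

Set the left-hand tool rest of the bench grinder to the worn wheel: hang the 3 mm gap gauge by its shoulder on the rest with its blade in the gap, let go of it, and push the rest towards the wheel until the blade is lightly nipped between the two, not squeezed hard. Then take the gauge by its handle and draw it straight up out of the gap, so that it drags on both sides on its way out, and stand it back in the slot of the wooden block. Leave the rest where the gauge set it and do not disturb the other things on the table.

Things in the scene. Friction and masses are not known exactly. Their poses are not given: they have to be found in the camera images.
- grinder: Grey bench grinder fixed to the table, 320 mm wide. Origin on the table under the middle of the axle; x from front to back (the tool rests are at its front, -x, to the robot), y along the axle to the robot's left, z up. Guards and shields reach up to 230 mm high from x = -40 mm backwards. The right-hand wheel (pale, y = -125 mm) has a rest that is already set: leave it.
- left_axle (a point): Centre of the left-hand axle end, 125 mm above the table; axes as the grinder's. The left wheel (red-brown, 22 mm wide, does not turn) is the one to set. New, its front would stand 75 mm ahead (-x) of this point, but it is worn by an unmeasured amount: its front is 0 to 8 mm further back (+x). Radius about 75 mm, so it falls away to the back above and below axle height.
- rest (a joint): Travel (m) of the left rest along the grinder's x: 0 = fully back, growing towards the wheel, to 0.032. Starts at 0 to 0.008: gap 10 to 26 mm. The gap is 3 mm at 0.015 plus the wheel's wear (0 to 0.008), to be felt or seen. Its clamp knob is half tight (turn nothing): the rest slides stiffly at a push of about 8 N and stays where left; a blade nipped in the gap adds to that.
- rest_edge (a point): Middle of the left rest's upper edge next to the wheel; moves with the rest, axes as the grinder's. 122 mm above the table, in the wheel's centre plane. The rest is a level steel plate, 5 mm thick, 90 mm wide (y), reaching 65 mm from this edge to the robot (-x). The gauge stands alone on it when the blade hangs no more than 6 mm clear of this edge, and rides along when the rest is pushed.
- rest_lip (a point): Middle of the outer face (looks along -x, to the robot) of the left rest's folded-down front lip, 90 mm wide, 104 to 122 mm above the table; this point is 113 mm up. The place to push the rest along the grinder's +x.
- gauge: Gap gauge, 145 mm, 0.11 to 0.18 kg, standing blade down in the block, axes as the block's. Origin at shoulder height, centre of the blade's thickness and width; z up. Steel blade: x -1.5 to 1.5 mm, 25 mm wide (y), 45 mm down. Orange handle: x -22.5 to 1.5, 26 mm wide (y), 100 mm up; its underside is the shoulder. On the rest the shoulder lies on the plate, flat +x side to the wheel; it stands alone.
- gauge_grip (a point): Centre of the gauge's handle 85 mm above its shoulder, axes as the gauge's: a good place to take it across its 26 mm width (y).
- block: Wooden block, fixed, 80 x 130 x 60 mm (x, y, z), origin centre of underside; hex keys stand up to 31 mm above it at x = 29 mm. A slot 9 mm wide (x), 106 mm long (y), 52 mm deep runs along its middle. The gauge stands in it within 15 mm of the middle, shoulder on the block's top to the block's -x side, blade in the middle of the slot's width; it goes back the same way.
- wrench: Steel wrench, 180 mm long, lying on the table; origin at the middle of its underside. A bystander.
- spare_wheel: Spare grinding wheel, 150 mm across, 20 mm thick, lying on the table; origin at the centre of its underside. A bystander.
- dresser: Dark dressing stick, 20 x 140 x 20 mm, lying on the table; origin at the centre of its underside, long axis y. A bystander.
- clamp: Red screw clamp with a wooden handle, about 95 x 250 x 22 mm, lying on the table; its bar, 200 mm long along y, is centred on the origin. A bystander.
- cleaner: White bottle with a blue label, 68 mm across, 170 mm high, standing; origin at the centre of its underside. A bystander.
- carton: Small cardboard carton, 75 x 125 x 95 mm; origin at the centre of its underside. A bystander.
Things that resemble listed ones, but are neither listed nor needed, are in the scene too. Of the things shaped like the gauge, the orange one is meant. Leave any green look-alike of the block alone.

How it is judged (in metres and radians):
On the way, in this order (a step that is already met when the one before it is completed fails the run):
1. the gauge hangs by its shoulder on the left-hand rest, let go, with its blade in the gap between rest and wheel (y of gauge in the frame of rest_edge between -0.014 and 0.014 m and angle between the x axis of gauge and the x axis of grinder, either way round below 0.25 rad and angle between gauge's own z axis and vertical below 0.4 rad and z of gauge in the frame of rest_edge between -0.006 and 0.01 m and x of gauge in the frame of rest_edge between 0 and 0.026 m and contact force between gauge and the fingers below 0.05 N), for 0.2 s.
2. the rest has been pushed up so that the blade, not held by the gripper, is nipped between rest and wheel (over 1.5 N on each side) (y of gauge in the frame of rest_edge between -0.014 and 0.014 m and angle between the x axis of gauge and the x axis of grinder, either way round below 0.25 rad and angle between gauge's own z axis and vertical below 0.2 rad and z of gauge in the frame of rest_edge between -0.003 and 0.004 m and contact force between gauge and wheel_c0 above 1.5 N and contact force between gauge and rest above 1.5 N and contact force between gauge and the fingers below 0.05 N), for 0.2 s.
3. the gauge is being drawn up, 5 to 35 mm above where it hung, its blade dragging on the wheel and on the rest (over 1 N on each) (y of gauge in the frame of rest_edge between -0.014 and 0.014 m and angle between the x axis of gauge and the x axis of grinder, either way round below 0.25 rad and angle between gauge's own z axis and vertical below 0.2 rad and z of gauge in the frame of rest_edge between 0.005 and 0.035 m and contact force between gauge and wheel_c0 above 1 N and contact force between gauge and rest above 1 N), for 0.08 s.
At the end, for the whole second after the job is handed in: the rest is left at rest with a gap of 2 to 4 mm between its edge and the wheel (the blade is 3 mm), and the gauge stands released and still in the slot of the wooden block, blade down to the shoulder (within 4 mm) and within 0.2 rad of upright (x of wheel_c0 in the frame of rest_edge between 0.077 and 0.079 m and velocity of joint rest between -0.002 and 0.002 m/s and x of gauge in the frame of block between -0.006 and 0.006 m and y of gauge in the frame of block between -0.045 and 0.045 m and z of gauge in the frame of block between 0.056 and 0.064 m and angle between gauge's own z axis and vertical below 0.2 rad and linear speed of gauge below 0.01 m/s); the robot touches nothing.
It fails at once if the blade is squeezed against the wheel with more than 20 N (contact force between gauge and wheel_c0 above 20 N).
It fails at once if one of the other things on the table is moved by more than 25 mm (distance of any of wrench, spare_wheel, dresser, clamp, cleaner, carton from where it was at the start of the episode above 0.025 m).
It also fails if it takes over 64 s, if anything falls off the work surface, if the arm or the gripper's body presses on something with over 40 N, if the wrist force passes 120 N, or if a joint passes its speed limit or range.

## Robot

A 6-joint arm with a two-finger parallel gripper is mounted at the origin on the work surface. World frame = base frame: x ahead of the robot, y to its left, z up, the work surface at z = 0. Lengths are in m, angles in degrees, forces in N, time in s.
With the tool pointing down it reaches from about 0.35 to 0.875 m from the base axis. Payload 4.2 kg.
Tool frame: the origin (TCP) lies midway between the tips of the shut fingers; the grasp point (between the pads) lies 19 mm behind it; y points along the fingers, z is the direction in which the jaws open and shut, and the axes are right-handed (so a half turn about y gives the same grasp; the last joint's range is limited). The gripper opens to 87 mm and grips with 3 to 60 N. Pads are 19 mm wide; open, the fingers measure 117 mm over their backs; the gripper's body (75 mm by 190 mm) begins 51 mm behind the grasp point.
Start: joints at [84.947, 22.042, 0.453, 0, -68.411, -14.817], TCP at [0.212, 0.588, 0.223] pointing down, gripper open.
Joint ranges: [-179.83, 179.83], [-69.29, 118.12], [-61.27, 80.66], [-181.25, 117.63], [-171.15, -9.14], [-177.46, 177.46]. Speed limits (degrees/s): [159.86, 159.86, 180, 180, 180, 180].

## Interface

Orientations are given as [roll, pitch, yaw] about the fixed x, y, z axes, in that order (R = Rz(yaw) Ry(pitch) Rx(roll)).
In Python, from workcell import env gives the robot as it stands. The module is installed in compiled form; this text tells all that it offers. Calls block until the motion is done:
- env.goto(position, orientation): joint-space move of the TCP to a pose.
- env.move_straight(position, rotation=None, rate=0.15, force_limit=None): straight line of the TCP; rotation=None keeps the orientation; rate is the mean speed in m/s. With force_limit (N) it stops when the force on the tool has changed by that much, and returns True; else False.
- env.set_joints(angles): joint-space move.
- env.gripper_to(opening, grasp_force=None): opening from 0.0 (shut) to 1.0 (fully open); grasp_force is the grip in N (None keeps the last); returns when the fingers have stopped.
- env.dwell(seconds).
- env.inverse_kinematics(position, orientation): joint angles nearest the present ones, or None.
- env.read_state(): the state.
- env.grab_frame(name): name is "side" or "top" or "wrist"; returns a dict with "image" (420x560x3 uint8, blue, green, red), "fx", "fy", "cx", "cy" (pixels), "position" and "orientation" of the camera in the world. Camera axes: x right, y up, looking along -z (the intrinsics and any distortion apply to the point x, -y, -z); pixel columns grow to the right and rows downward; lengths in m; the calibration is good to about 2 mm. The wrist camera is an equidistant fisheye: a pixel r from the principal point sees the ray r / f radians off the axis. A picture is of the moment at which its call begins. There is no depth.
A pose or a line that the arm cannot do raises env.Unreachable and nothing moves.
- env.close_job(): hands the job in, once; it reports no verdict.
Trained networks look in a picture, given as the dict that the camera call returned (one of the last four; its "shot" number tells which), for a name from the list of things; names that differ only in an ending like _2 or _b are one class to them, and where a whole thing is asked for, a point or a joint stands for the part that bears it (a point fixed in the world has none). Each returns a list of dicts, best first, with "score" (0 to 1); they miss things now and then, are a little off and sometimes report something else, mostly with a low value. They report only what shows in the picture. A call takes as long as a camera call. They do not tell look-alikes from the thing itself.
- env.search_frame(picture, thing): "xyz" ([x, y, z] in m, in world coordinates, good to about 4 mm: the middle of the surface that is visible of it).
- env.trace(picture, thing): "mask" (420x560 bool, what is visible of it).
The state is a dict: "clock": time; "joint_positions": joint angles; "qvel": joint speeds; "joint_torque": joint torques, N m; "position": TCP position; "tool_rot": TCP orientation; "force": force on the tool from outside, world axes, zero at the start; "wrist_torque": the same for the moment, N m; "opening": opening from 0.0 (shut) to 1.0 (fully open).
Only numpy, scipy, OpenCV 4.12 (cv2) and the standard library are available. Lean on these libraries where they do the work, as an engineer would, in place of code of your own. Each camera call takes 0.05 s, during which the arm holds its last target.

## Working session

There is one attempt and no reset: what is moved stays moved. The work goes in short steps, each a Python script; the robot and the scene stay as the last script left them, time stands still between calls to the robot, and variables do not carry over. Pictures are saved under pics/ and viewed, and the job is handed in when it is done.

```bash
mkdir -p pics; ls; python3 - <<'E'
from workcell import env
import cv2
print(env.read_state())
for n in ["side","top","wrist"]:
    f=env.grab_frame(n); cv2.imwrite(f"pics/a_{n}.png",f["image"])
    print(n,{k:v for k,v in f.items() if k!="image"})
    for t in ["gauge","block","rest","grinder","rest_lip"] :
        try: print(t,[(round(d["score"],2),[round(float(v),3) for v in d["xyz"]]) for d in env.search_frame(f,t)][:4])
        except Exception as e: print(t,repr(e))
print(env.read_state()["clock"])
E
```

```text
pics
{'clock': 0.0, 'joint_positions': array([ 8.49480482e+01,  2.20914548e+01,  3.78436253e-01, -2.75390429e-02,
       -6.84117351e+01, -1.48168315e+01]), 'qvel': array([-0.08079906, -0.02375051, -0.06972092,  0.00923357, -0.01199402,
        0.04521458]), 'joint_torque': array([-1.07791613e-03, -3.90663207e+01,  1.87405837e+01,  4.21981841e+00,
        1.09111119e-02, -1.96077981e-04]), 'position': array([0.21219764, 0.58722331, 0.22144689]), 'tool_rot': array([-8.98728495e+01,  7.16942117e-03,  1.60121064e+02]), 'force': array([-0.10880798, -0.01362122, -0.47640902]), 'wrist_torque': array([ 0.00723651, -0.01899923, -0.01791941]), 'opening': 0.9981476384410437}
side {'fx': 442.0220244892552, 'fy': 442.0220244892552, 'cx': 280.916922180243, 'cy': 207.25134128041844, 'position': array([-0.07722873, -0.93264309,  0.77377132]), 'orientation': array([ 61.2858585 ,   0.99454894, -31.31051414]), 'shot': 1}
gauge [(0.65, [0.436, 0.36, 0.112]), (0.48, [0.363, 0.589, 0.022])]
block [(0.89, [0.442, 0.329, 0.044])]
rest [(0.65, [0.519, 0.067, 0.121])]
grinder [(0.62, [0.443, 0.335, 0.044])]

[... 261 characters left out ...]
89, [0.371, 0.608, 0.022]), (0.45, [0.444, 0.364, 0.154])]
block [(0.75, [0.46, 0.353, 0.057]), (0.64, [0.625, 0.317, 0.118]), (0.62, [0.384, -0.374, 0.019]), (0.56, [0.798, 0.235, 0.06])]
rest [(0.94, [0.528, 0.071, 0.119])]
grinder [(0.79, [0.622, -0.054, 0.181]), (0.73, [0.529, 0.07, 0.127]), (0.34, [0.521, 0.513, 0.097])]
rest_lip [(0.71, [0.524, 0.074, 0.12])]
wrist {'fx': 325.19226210127806, 'fy': 325.19226210127806, 'cx': 276.9617992335482, 'cy': 212.5022097565614, 'position': array([0.27749629, 0.56321101, 0.38498997]), 'orientation': array([-1.49020569e+01,  2.48229593e-02, -1.09840312e+02]), 'shot': 3}
gauge [(0.81, [0.366, 0.618, 0.02])]
block []
rest []
grinder []
rest_lip []
0.9
```

View pics/a_side.png

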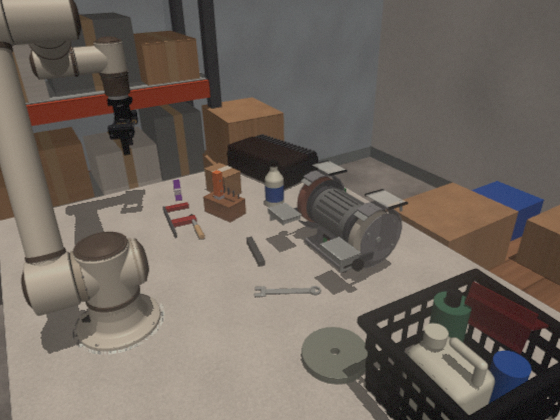

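View pics/a_top.png

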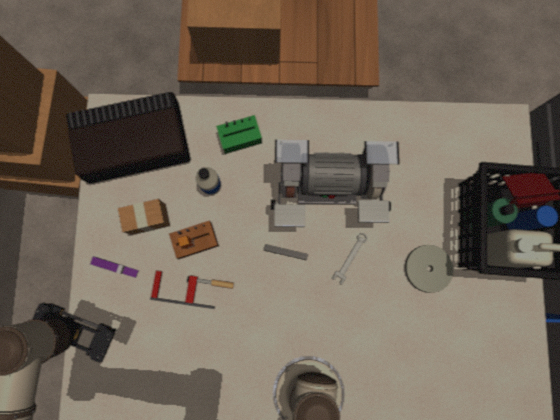

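View pics/a_wrist.png

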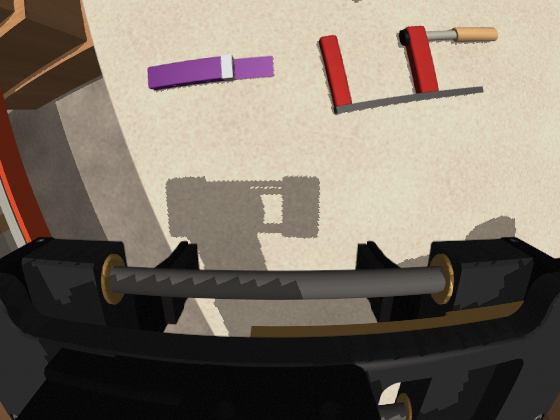

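The orange gauge stands in the brown block at (183,240) in the top view. The purple one lying at (115,267) and the green block at (240,133) are look-alikes. I'll enlarge both areas to confirm.

```bash
cat > h.py <<'E'
import numpy as np, cv2, pickle
from scipy.spatial.transform import Rotation as R
def Rm(o): return R.from_euler('xyz',o,degrees=True).as_matrix()
def ray(f,u,v,fish=False):
    x=(u-f["cx"])/f["fx"]; y=(v-f["cy"])/f["fy"]
    if fish:
        r=np.hypot(x,y); s=np.sin(r)/r if r>1e-9 else 1; d=np.array([x*s,y*s,np.cos(r)])
    else: d=np.array([x,y,1.])
    d=np.array([d[0],-d[1],-d[2]])
    return Rm(f["orientation"])@d
def onz(f,u,v,z,fish=False):
    d=ray(f,u,v,fish); p=f["position"]; return p+d*(z-p[2])/d[2]
def proj(f,P,fish=False):
    c=Rm(f["orientation"]).T@(np.asarray(P)-f["position"]); c=np.array([c[0],-c[1],-c[2]])
    if fish:
        t=np.arctan2(np.hypot(c[0],c[1]),c[2]); k=t/max(np.hypot(c[0],c[1]),1e-9)
        return np.array([f["cx"]+f["fx"]*c[0]*k,f["cy"]+f["fy"]*c[1]*k])
    return np.array([f["cx"]+f["fx"]*c[0]/c[2],f["cy"]+f["fy"]*c[1]/c[2]])
def save(f,n):
    pickle.dump(f,open(f"pics/{n}.pkl","wb")); cv2.imwrite(f"pics/{n}.png",f["image"])
def load(n): return pickle.load(open(f"pics/{n}.pkl","rb"))
def crop(f,n,u0,u1,v0,v1,k):
    cv2.imwrite(f"pics/{n}.png",cv2.resize(f["image"][v0:v1,u0:u1],None,fx=k,fy=k,interpolation=cv2.INTER_CUBIC))
E
python3 - <<'E'
from h import *
from workcell import env
f=env.grab_frame("top"); save(f,"top1")
g=env.grab_frame("side"); save(g,"side1")
crop(f,"c1",150,410,120,270,3)
crop(g,"c2",190,400,150,280,3)
for t in ["wrench","spare_wheel","dresser","clamp","cleaner","carton","left_axle","rest_edge","rest_lip","gauge_grip"]:
    print(t,[(round(d["score"],2),d["xyz"].round(3) if hasattr(d["xyz"],"round") else d["xyz"]) for d in env.search_frame(f,t)][:2])
E
```

```text
wrench [(0.54, [0.4106, -0.1324, 0.0118])]
spare_wheel [(0.64, [0.383, -0.3767, 0.0182])]
dresser [(0.72, [0.4232, 0.0773, 0.0226])]
clamp [(0.68, [0.3132, 0.3727, 0.0199])]
cleaner [(0.67, [0.626, 0.3168, 0.1164]), (0.48, [0.5274, 0.0695, 0.1264])]
carton [(0.77, [0.5199, 0.5129, 0.0945])]
left_axle [(0.77, [0.6247, -0.0514, 0.175]), (0.22, [0.5289, 0.0718, 0.1222])]
rest_edge [(0.61, [0.5261, 0.0686, 0.1255]), (0.55, [0.4081, -0.1325, 0.0063])]
rest_lip [(0.61, [0.5268, 0.0726, 0.1197])]
gauge_grip [(0.72, [0.374, 0.6114, 0.0249]), (0.65, [0.4442, 0.3724, 0.1552])]
```

View pics/c1.png

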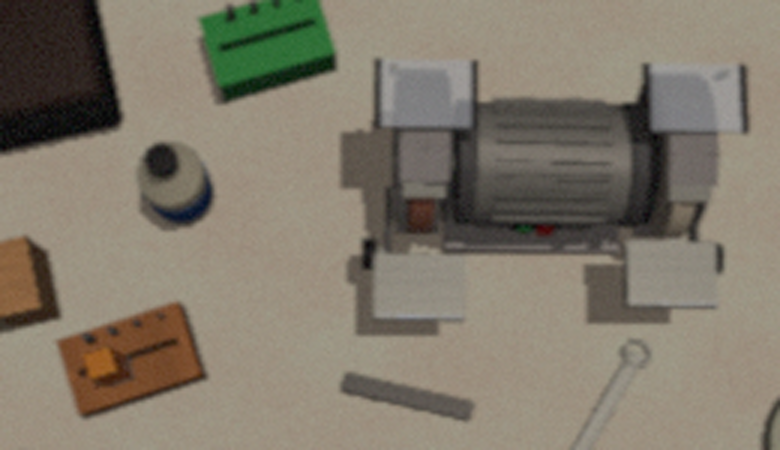

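View pics/c2.png

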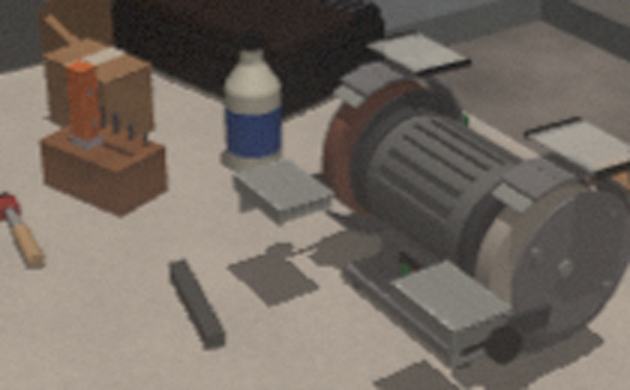

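```bash
python3 - <<'E'
from h import *
from workcell import env
f=load("top1")
# hand picks in c1 crop (scale 3, offset 150,120): block top corners, rest plate corners
px=lambda u,v:(150+u/3,120+v/3)
for nm,z,P in [("block",.06,[(60,342),(178,303),(204,376),(84,414)]),("rest",.122,[(374,254),(466,252),(464,320),(374,318)]),("rrest",.122,[(627,243),(719,241),(718,307),(628,305)])]:
    Q=[onz(f,*px(*p),z) for p in P]; print(nm,np.round(Q,3).tolist(), np.mean(Q,0).round(3))
print("grip",onz(f,*px(102,364),.16).round(3))
for yaw in [0,180,-180,18,198-360]:
  for P in [(.44,.37,.3),(.44,.37,.13),(.47,.07,.1),(.56,.07,.19)]:
    q=env.inverse_kinematics(list(P),[-90,0,yaw]); print(yaw,P,None if q is None else np.round(q,0))
E
```

```text
block [[0.472, 0.433, 0.06], [0.514, 0.315, 0.06], [0.44, 0.285, 0.06], [0.399, 0.405, 0.06]] [0.456 0.359 0.06 ]
rest [[0.559, 0.115, 0.122], [0.563, 0.024, 0.122], [0.495, 0.025, 0.122], [0.495, 0.114, 0.122]] [0.528 0.069 0.122]
rrest [[0.576, -0.136, 0.122], [0.58, -0.228, 0.122], [0.513, -0.225, 0.122], [0.513, -0.136, 0.122]] [ 0.545 -0.181  0.122]
grip [0.442 0.369 0.16 ]
0 (0.44, 0.37, 0.3) [  56.   15.    1.   -0.  -76. -146.]
0 (0.44, 0.37, 0.13) [  56.   22.  -14.   -0.  -54. -146.]
0 (0.47, 0.07, 0.1) [  28.   15.  -30.   -0.  -45. -118.]
0 (0.56, 0.07, 0.19) [  24.   18.  -11.   -0.  -61. -114.]
180 (0.44, 0.37, 0.3) [ 56.  15.   1.   0. -76.  34.]
180 (0.44, 0.37, 0.13) [ 56.  22. -14.   0. -54.  34.]
180 (0.47, 0.07, 0.1) [ 28.  15. -30.   0. -45.  62.]
180 (0.56, 0.07, 0.19) [ 24.  18. -11.   0. -61.  66.]
-180 (0.44, 0.37, 0.3) [ 56.  15.   1.   0. -76.  34.]
-180 (0.44, 0.37, 0.13) [ 56.  22. -14.   0. -54.  34.]
-180 (0.47, 0.07, 0.1) [ 28.  15. -30.   0. -45.  62.]
-180 (0.56, 0.07, 0.19) [ 24.  18. -11.   0. -61.  66.]
18 (0.44, 0.37, 0.3) [  56.   15.    1.   -0.  -76. -128.]
18 (0.44, 0.37, 0.13) [  56.   22.  -14.   -0.  -54. -128.]
18 (0.47, 0.07, 0.1) [  28.   15.  -30.   -0.  -45. -100.]
18 (0.56, 0.07, 0.19) [ 24.  18. -11.  -0. -61. -96.]
-162 (0.44, 0.37, 0.3) [ 56.  15.   1.   0. -76.  52.]
-162 (0.44, 0.37, 0.13) [ 56.  22. -14.   0. -54.  52.]
-162 (0.47, 0.07, 0.1) [ 28.  15. -30.   0. -45.  80.]
-162 (0.56, 0.07, 0.19) [ 24.  18. -11.   0. -61.  84.]
```

```bash
python3 - <<'E'
from h import *
from workcell import env
c,s=np.cos(np.radians(19.5)),np.sin(np.radians(19.5))
t0=env.read_state()["clock"]
env.goto([.45+.085*c,.365+.085*s,.34],[-90,0,19.5])
f=env.grab_frame("wrist"); save(f,"w1")
for t in ["gauge","gauge_grip","block"]: print(t,[(round(d["score"],2),d["xyz"]) for d in env.search_frame(f,t)][:3])
env.goto([.53,.07,.30],[-90,0,183])
f=env.grab_frame("wrist"); save(f,"w2")
for t in ["rest","rest_edge","rest_lip","left_axle"]: print(t,[(round(d["score"],2),d["xyz"]) for d in env.search_frame(f,t)][:3])
print(t0,env.read_state()["clock"])
E
```

```text
gauge [(0.68, [0.4426, 0.3709, 0.1595]), (0.59, [0.3706, 0.6114, 0.0233])]
gauge_grip [(0.77, [0.4415, 0.377, 0.1615]), (0.77, [0.3668, 0.6083, 0.023])]
block [(0.95, [0.4626, 0.3628, 0.061])]
rest [(0.9, [0.5316, 0.0719, 0.1214])]
rest_edge [(0.62, [0.5312, 0.0702, 0.1231])]
rest_lip [(0.58, [0.5325, 0.0719, 0.1248])]
left_axle [(0.93, [0.641, -0.0188, 0.1789])]
1.5 6.35
```

View pics/w1.png

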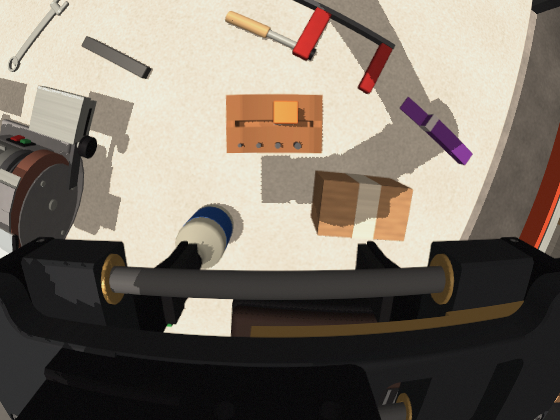

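View pics/w2.png

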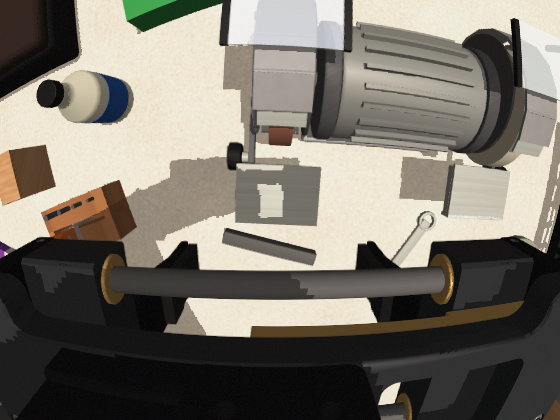

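w1 shows the orange gauge top at (285,112) in the brown block. w2 shows the left rest plate at about (278,195) and the red-brown wheel front at (280,137). Next I'll zoom in and measure.

```bash
python3 - <<'E'
from h import *
crop(load("w1"),"c3",215,335,85,165,6.5)
crop(load("w2"),"c4",220,340,115,235,5)
E
```

```text
(no output)
```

View pics/c3.png

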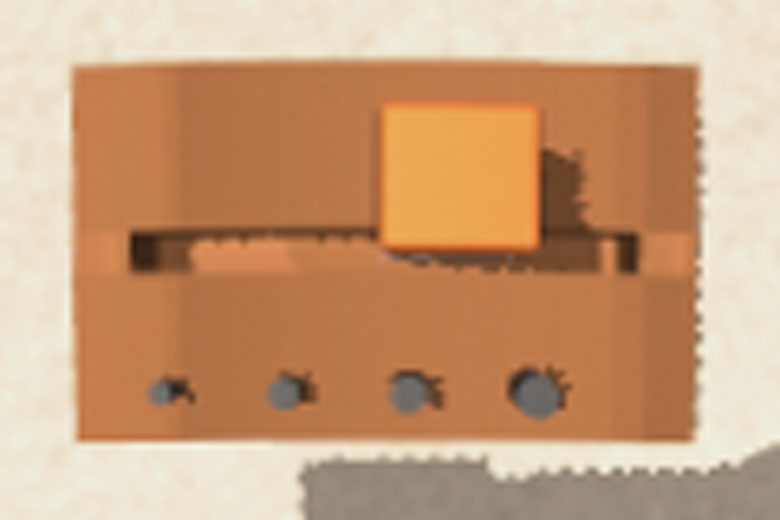

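View pics/c4.png

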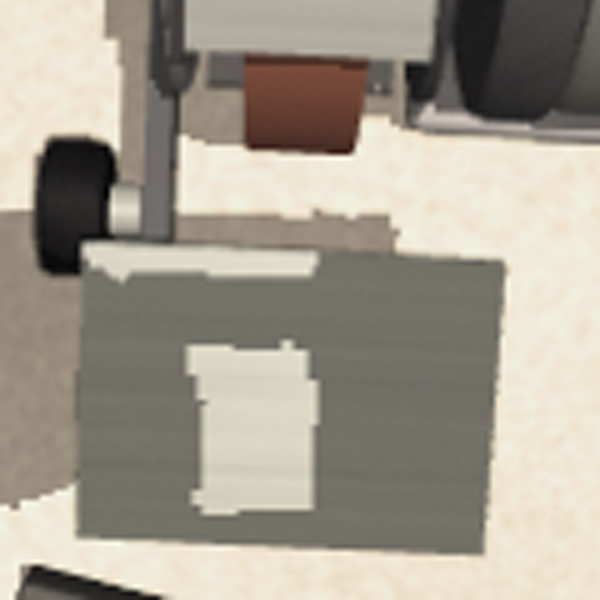

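```bash
python3 - <<'E'
from h import *
f=load("w1"); a=lambda u,v:(215+u/6.5-.5+.5/6.5,85+v/6.5-.5+.5/6.5)
B=[onz(f,*a(*p),.06,True) for p in [(73,66),(698,64),(693,440),(78,440)]]
S=[onz(f,*a(*p),.06,True) for p in [(132,232),(636,234),(636,272),(132,272)]]
G=[onz(f,*a(*p),.16,True) for p in [(380,101),(540,103),(539,248),(380,248)]]
for n,Q in [("block",B),("slot",S),("gtop",G)]:
    Q=np.array(Q)[:,:2]; ya=(Q[0]+Q[3]-Q[1]-Q[2]); xa=Q[3]+Q[2]-Q[0]-Q[1]  # image left = -y? 
    print(n,np.round(Q,4).tolist(),Q.mean(0).round(4),"len",np.linalg.norm(ya)/2,np.linalg.norm(xa)/2,"yaw",np.degrees(np.arctan2(xa[1],xa[0])),np.degrees(np.arctan2(ya[1],ya[0]))+90)
f=load("w2"); a=lambda u,v:(220+u/5-.4,115+v/5-.4)
Q=np.array([onz(f,*a(*p),.122,True) for p in [(80,242),(505,262),(485,552),(77,537)]])[:,:2]
xa=Q[0]+Q[1]-Q[2]-Q[3]; ya=Q[0]+Q[3]-Q[1]-Q[2]
print("rest",Q.round(4).tolist(),Q.mean(0),np.linalg.norm(xa)/2,np.linalg.norm(ya)/2,np.degrees(np.arctan2(xa[1],xa[0])),np.degrees(np.arctan2(ya[1],ya[0]))-90)
print("edge mid",Q[:2].mean(0))
for z in [.12,.125,.13]: print(z,[onz(f,*a(*p),z,True).round(4) for p in [(245,148),(352,153)]])
print(f["position"])
E
```

```text
block [[0.4419, 0.2891], [0.3983, 0.411], [0.4732, 0.4374], [0.5164, 0.3157]] [0.4574 0.3633] len 0.12931284320682848 0.07923571441178466 yaw 19.562311379791957 19.596380317267148
slot [[0.4712, 0.3124], [0.4368, 0.4111], [0.4443, 0.4139], [0.4792, 0.3152]] [0.4579 0.3632] len 0.10460284547955838 0.008196798422256672 yaw 19.544663271942373 19.380139046863874
gtop [[0.4365, 0.356], [0.4281, 0.3801], [0.4503, 0.3879], [0.4589, 0.364]] [0.4434 0.372 ] len 0.025472795066800925 0.023717890159112014 yaw 19.48464242419855 19.540368184241103
rest [[0.5605, 0.1149], [0.561, 0.025], [0.497, 0.0241], [0.4956, 0.1139]] [0.5285217  0.06948506] 0.06445626577413673 0.08981185951121261 0.8188142160995613 0.5905826598681188
edge mid [0.56074654 0.06994561]
0.12 [array([0.5817, 0.0811, 0.12  ]), array([0.5819, 0.0586, 0.12  ])]
0.125 [array([0.582, 0.081, 0.125]), array([0.5822, 0.0589, 0.125 ])]
0.13 [array([0.5823, 0.0809, 0.13  ]), array([0.5824, 0.0591, 0.13  ])]
[0.59923547 0.07308387 0.46245862]
```

Sizes agree with the description:
- **Block:** 129×79 mm, yaw 19.55°.
- **Gauge top:** 25.5×23.7 mm, 10.6 mm towards −x of the slot centre.
- **Rest:** 64×90 mm.
- **Gap:** about 21 mm.

Now the grasp.

```bash
python3 - <<'E'
from h import *
from workcell import env
o=[-90,0,19.55]; x,y=.4434,.3720
env.gripper_to(0.75,30)
env.goto([x,y,.21],o)
env.move_straight([x,y,.127],rate=.12)
s=env.read_state(); print(s["position"],s["force"],s["clock"])
env.gripper_to(0.0,30)
s=env.read_state(); print(s["position"],s["force"],s["opening"],s["clock"])
f=env.grab_frame("wrist"); save(f,"w3")
env.move_straight([x,y,.20],rate=.12)
s=env.read_state(); print(s["position"],s["force"],s["opening"],s["clock"])
f=env.grab_frame("side"); save(f,"s3")
crop(f,"c5",150,300,130,240,5)
E
```

```text
[0.4438853  0.37246986 0.12776104] [-0.02804378 -0.50072095  0.50735878] 10.7417
[0.44341738 0.3720689  0.12704466] [ 0.02433291 -0.00344028  0.64474464] 0.29533739396662473 11.4917
[0.44283773 0.37146027 0.19897632] [ 0.66458512  0.28595955 -2.2829422 ] 0.2979662413097639 12.3
```

View pics/c5.png

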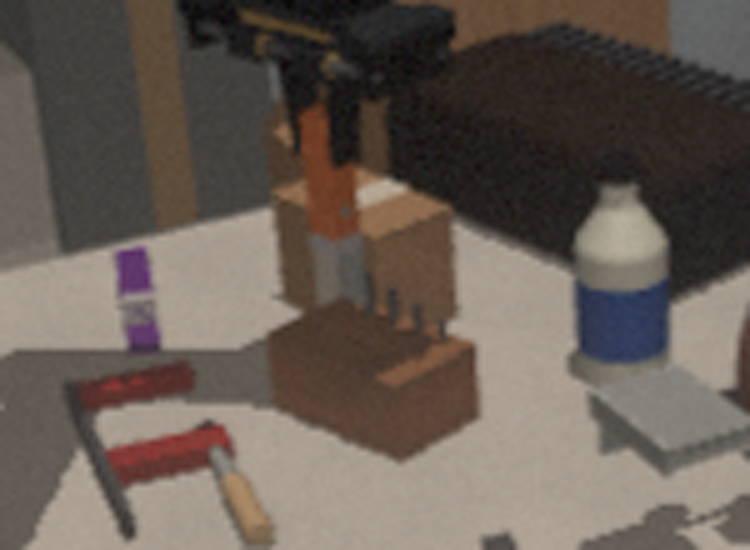

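View pics/w3.png

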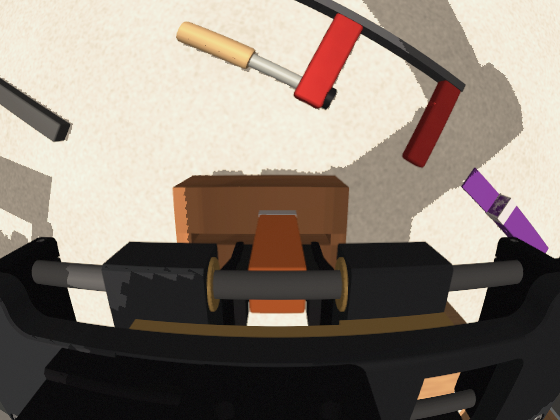

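```bash
python3 - <<'E'
from h import *
from workcell import env
o=[-90,0,0.7]; x,y=.5547,.0698
env.move_straight([.45,.368,.262],rate=.2)
env.goto([x,y,.262],o)
env.move_straight([x,y,.205],rate=.12,force_limit=6)
s=env.read_state(); print(s["position"],s["tool_rot"],s["force"],s["opening"],s["clock"])
f=env.grab_frame("wrist"); save(f,"w4"); crop(f,"c6",200,360,130,290,4)
f=env.grab_frame("side"); save(f,"s4"); crop(f,"c7",240,360,120,240,5)
E
```

```text
[0.55526326 0.07041201 0.20560543] [-9.00048161e+01 -7.18671786e-02  7.70448357e-01] [-0.7810423  -0.58197813 -2.6069438 ] 0.29797926776623807 14.6333
```

View pics/c6.png

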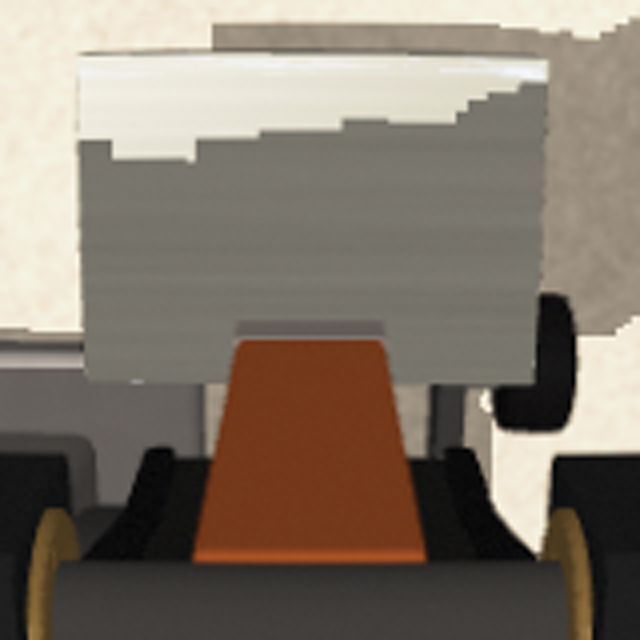

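View pics/c7.png

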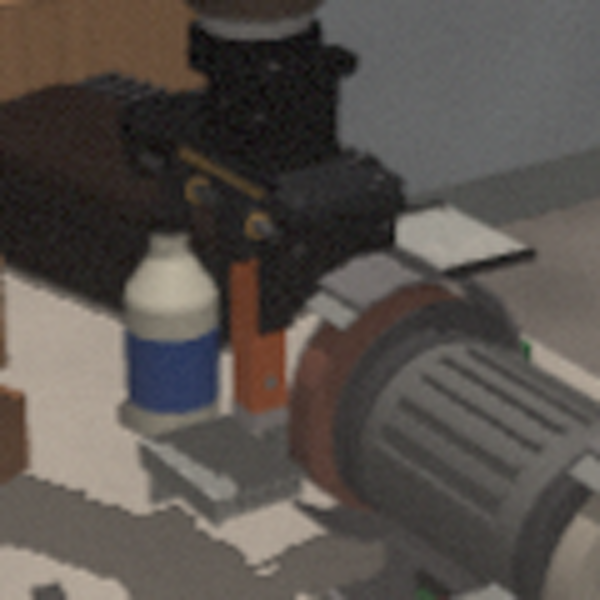

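```bash
python3 - <<'E'
from h import *
f=load("w4"); a=lambda u,v:(200+u/4-.375,130+v/4-.375)
Q=np.array([onz(f,*a(*p),.122,True) for p in [(85,381),(534,384),(547,61),(79,54)]]);print("plate",Q.round(4)[:,:2].tolist(),"edge",Q[:2].mean(0))
H=np.array([onz(f,*a(*p),.1386,True) for p in [(236,339),(384,339)]]);print("handle back",H.round(4).tolist(),"-> gauge x",H[:,0].mean()+.0225, H[:,1].mean())
print(f["position"])
E
```

```text
plate [[0.5608, 0.025], [0.5602, 0.1148], [0.4961, 0.1141], [0.496, 0.0252]] edge [0.56046508 0.06991081 0.122     ]
handle back [[0.5471, 0.0562, 0.1386], [0.5467, 0.0833, 0.1386]] -> gauge x 0.5693970693720902 0.06978736201381133
[0.48419357 0.06872465 0.36794077]
```

```bash
python3 - <<'E'
from h import *
from workcell import env
x,y=.5535,.0696
env.move_straight([x,y,.205],rate=.05)
env.move_straight([x,y,.193],rate=.05,force_limit=5)
s=env.read_state(); print(s["position"],s["force"])
h=env.move_straight([x,y,.184],rate=.01,force_limit=1.5)
s=env.read_state(); print(h,s["position"],s["force"],s["clock"])
f=env.grab_frame("wrist"); save(f,"w5"); crop(f,"c8",200,360,130,290,4)
E
```

```text
[0.55324024 0.06939567 0.19236042] [-0.93714825 -0.24849394 -0.27659461]
True [0.55360158 0.06961856 0.18899576] [-0.65507834  1.4595398   3.78812251] 15.9083
```

View pics/c8.png

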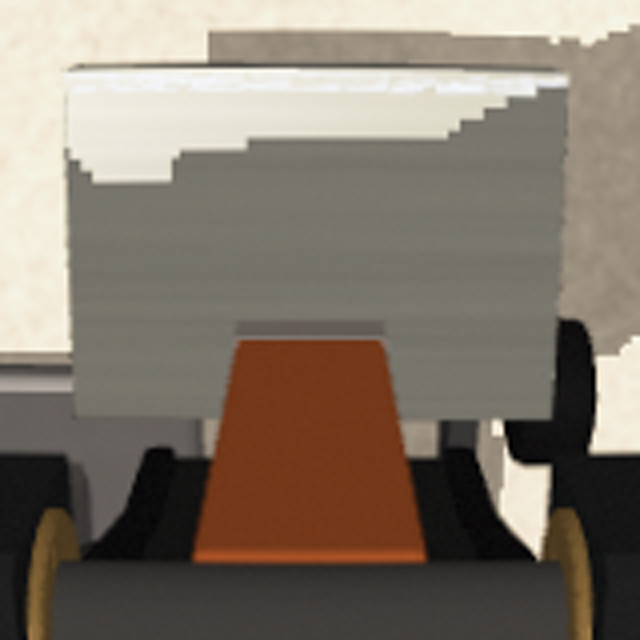

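Contact came at TCP z = 0.189, which is the expected shoulder height. I'll release, retreat up and check.

```bash
python3 - <<'E'
from h import *
from workcell import env
env.gripper_to(0.55)
s=env.read_state(); p=s["position"];print(p,s["force"],s["opening"])
env.dwell(.2)
env.move_straight([.5535,.0696,.30],rate=.12)
f=env.grab_frame("wrist"); save(f,"w6"); crop(f,"c9",180,380,130,290,4)
f=env.grab_frame("side"); save(f,"s6"); crop(f,"c10",240,360,120,240,5)
print(env.read_state()["clock"])
E
```

```text
[0.55256736 0.06941444 0.18751109] [ 0.38426195  0.36649994 -0.0420838 ] 0.5497533837226924
18.05
```

View pics/c9.png

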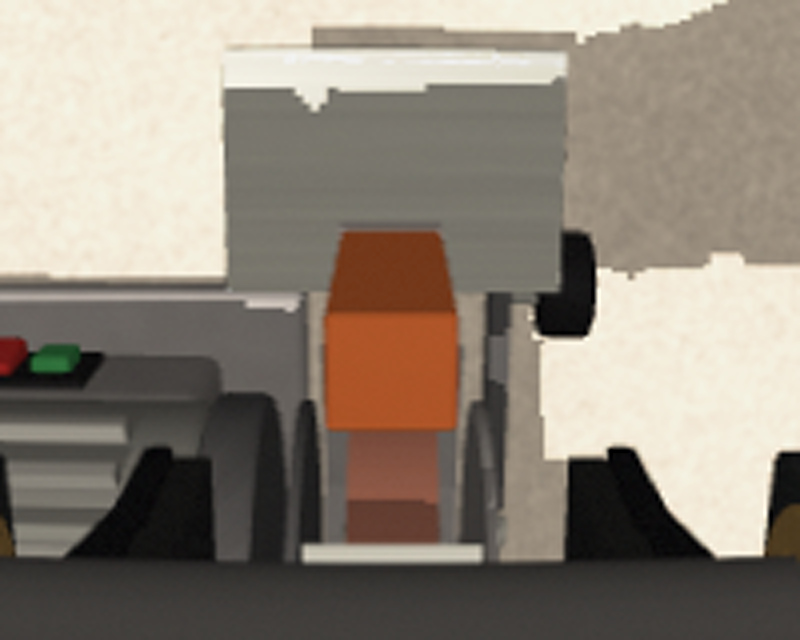

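View pics/c10.png

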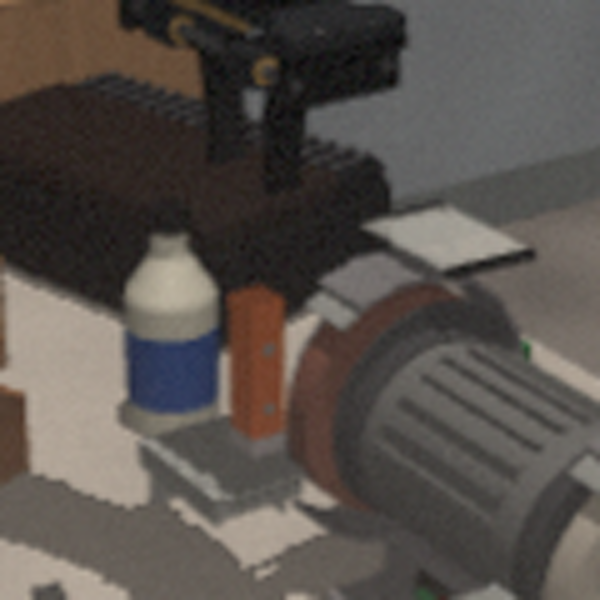

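Gauge stands alone upright, blade in the gap. Next I'll close the fingers and feel for the lip.

```bash
python3 - <<'E'
from h import *
f=load("w6"); a=lambda u,v:(180+u/4-.375,130+v/4-.375)
Q=np.array([onz(f,*a(*p),.222,True) for p in [(325,311),(459,311),(457,429),(327,429)]]);print(Q.round(4)[:,:2].tolist(),Q.mean(0))
Q=np.array([onz(f,*a(*p),.122,True) for p in [(229,289),(561,290)]]);print(Q.round(4)[:,:2].tolist(),Q.mean(0))
from workcell import env
o=[-90,0,0.7]
env.gripper_to(0.0,30)
env.move_straight([.452,.0696,.28],rate=.25)
env.move_straight([.452,.0696,.108],rate=.2)
env.dwell(.2)
s=env.read_state(); print(s["position"],s["force"],s["opening"],s["clock"])
h=env.move_straight([.500,.0702,.108],rate=.025,force_limit=3)
s=env.read_state(); print(h,s["position"],s["force"],s["clock"])
E
```

```text
[[0.5416, 0.0565], [0.5413, 0.082], [0.565, 0.0822], [0.5653, 0.0569]] [0.55330851 0.06939064 0.222     ]
[[0.5603, 0.0258], [0.5595, 0.1152]] [0.55991398 0.07046745 0.122     ]
[0.45264586 0.06990134 0.10896461] [-0.22483512 -0.62298058  0.62912259] 0.004526471138845207 20.8583
True [0.48538294 0.06979164 0.10730631] [-0.45969336 -0.34067199 -0.60951632] 22.1333
```

```bash
python3 - <<'E'
from h import *
from workcell import env
x0=.4858
for dx in [.004,.009,.0125]:
    h=env.move_straight([x0+dx,.0699+dx*.0122,.108],rate=.015,force_limit=15)
    F=[];P=[]
    for i in range(5):
        s=env.read_state();F.append(s["force"]);P.append(s["position"]);env.dwell(.02)
    print(h,dx,np.mean(P,0).round(4),np.mean(F,0).round(2),np.std(F,0).round(2),s["clock"])
    if h: break
f=env.grab_frame("wrist"); save(f,"w7");f=env.grab_frame("side"); save(f,"s7"); crop(f,"c11",240,360,120,240,5)
E
```

```text
False 0.004 [0.4868 0.0695 0.1072] [-7.09  2.77  3.05] [0.13 0.47 0.09] 22.675
False 0.009 [0.4916 0.0696 0.1072] [-6.72  2.5   3.69] [0.42 0.64 0.28] 23.2417
False 0.0125 [0.4951 0.0696 0.1072] [-7.22  2.5   3.47] [0.24 0.51 0.4 ] 23.7083
```

View pics/w7.png

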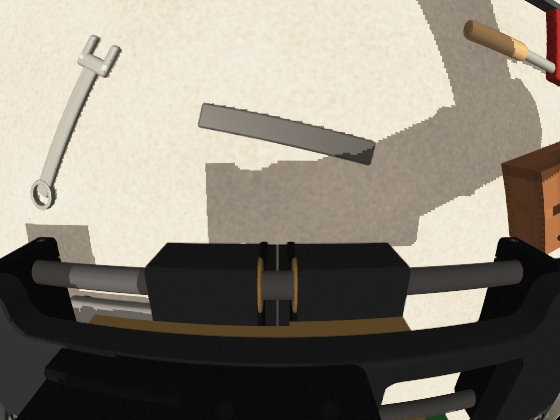

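View pics/c11.png

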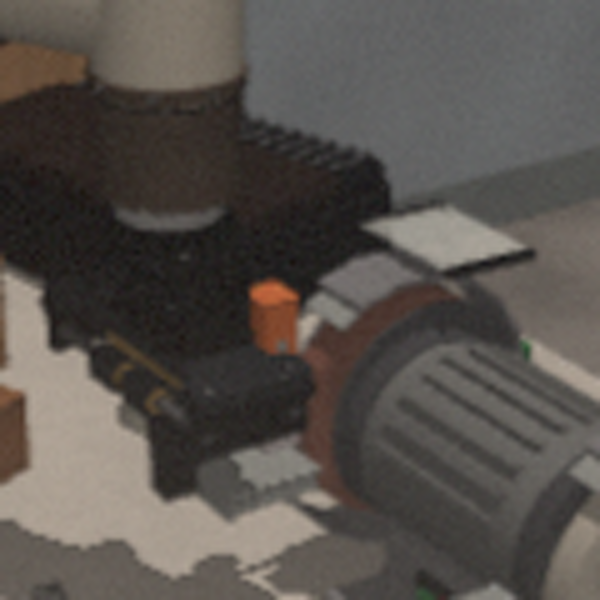

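```bash
python3 - <<'E'
from h import *
from workcell import env
x=.4983
for k in range(14):
    x+=.0008 if k>3 else .0012
    h=env.move_straight([x,.0700,.108],rate=.01,force_limit=10)
    F=[];P=[]
    for i in range(5):
        s=env.read_state();F.append(s["force"]);P.append(s["position"]);env.dwell(.015)
    f=np.mean(F,0); print(h,round(x,4),np.mean(P,0).round(4)[:2],f.round(2),round(s["clock"],2))
    if h or f[0]<-10: break
E
```

```text
False 0.4995 [0.4962 0.0696] [-7.33  2.72  3.31] 24.16
False 0.5007 [0.4974 0.0696] [-7.68  2.99  3.71] 24.51
False 0.5019 [0.4986 0.0696] [-7.45  2.82  3.87] 24.86
False 0.5031 [0.4998 0.0696] [-7.5   2.88  3.98] 25.21
False 0.5039 [0.5005 0.0696] [-7.59  3.09  4.01] 25.54
False 0.5047 [0.5013 0.0696] [-7.76  2.85  3.8 ] 25.88
False 0.5055 [0.5019 0.0696] [-8.09  3.25  4.33] 26.21
False 0.5063 [0.5026 0.0696] [-8.75  2.97  4.21] 26.54
False 0.5071 [0.5034 0.0696] [-8.8   2.94  4.79] 26.88
False 0.5079 [0.5035 0.0695] [-10.48   4.46   5.38] 27.21
```

```bash
python3 - <<'E'
from h import *
from workcell import env
x=.5079
for k in range(5):
    x+=.0008
    h=env.move_straight([x,.0700,.108],rate=.008,force_limit=8)
    F=[];P=[]
    for i in range(6):
        s=env.read_state();F.append(s["force"]);P.append(s["position"]);env.dwell(.02)
    f=np.mean(F,0); print(h,round(x,4),np.mean(P,0).round(4)[:2],f.round(2),round(s["clock"],2))
    if h or f[0]<-14.3: break
env.dwell(.3); f=env.grab_frame("side"); save(f,"s8"); crop(f,"c12",240,360,120,240,5)
E
```

```text
False 0.5087 [0.5035 0.0695] [-12.35   4.59   7.34] 27.56
False 0.5095 [0.5036 0.0694] [-14.24   5.64   8.95] 27.91
False 0.5103 [0.5036 0.0694] [-16.63   6.08  10.68] 28.26
```

View pics/c12.png

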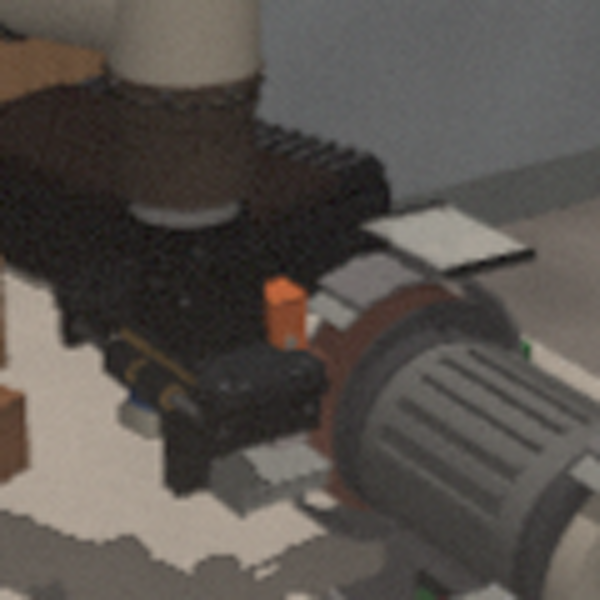

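Nip is about 9 N (push 16.6 N minus about 7.4 N sliding). Next I'll back off, look from above and take the gauge.

```bash
python3 - <<'E'
from h import *
from workcell import env
env.move_straight([.465,.0697,.108],rate=.08)
env.move_straight([.465,.0697,.29],rate=.25)
env.gripper_to(0.6)
env.move_straight([.569,.0700,.30],rate=.2)
env.dwell(.2)
s=env.read_state();print(s["position"],s["tool_rot"],s["force"],s["clock"])
f=env.grab_frame("wrist"); save(f,"w9"); crop(f,"c13",180,380,130,290,4)
E
```

```text
[0.56812279 0.06999858 0.30058802] [-90.05089435   0.27712006   0.68047284] [ 0.49393762 -0.42150216  0.39954764] 32.175
```

View pics/c13.png

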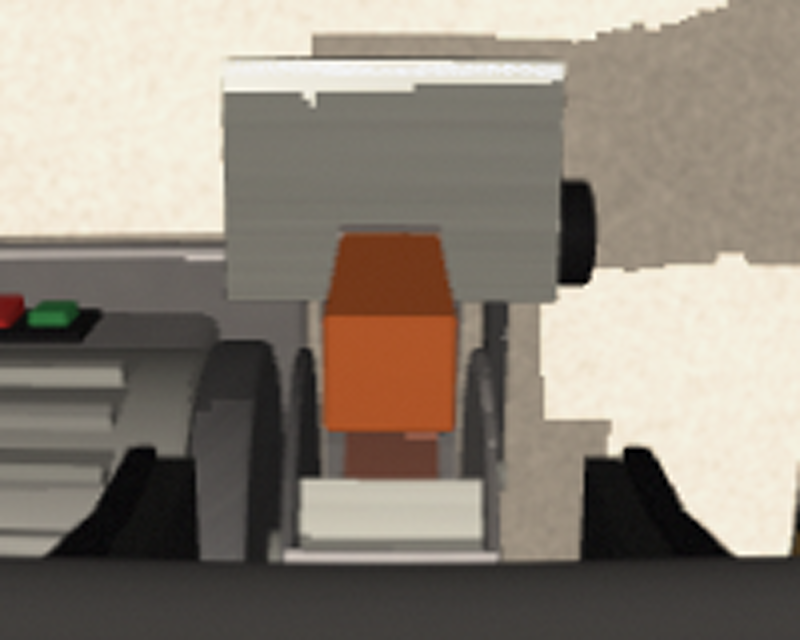

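```bash
python3 - <<'E'
from h import *
f=load("w9"); a=lambda u,v:(180+u/4-.375,130+v/4-.375)
Q=np.array([onz(f,*a(*p),.222,True) for p in [(324,315),(457,315),(455,431),(326,431)]]);m=Q.mean(0);print(Q.round(4)[:,:2].tolist(),m)
Q=np.array([onz(f,*a(*p),.122,True) for p in [(229,299),(556,300)]]);print(Q.mean(0))
from workcell import env
x,y=m[0],m[1]; assert abs(x-.5685)<.003 and abs(y-.0697)<.003
env.move_straight([x,y,.30],rate=.1)
env.move_straight([x,y,.190],rate=.12,force_limit=8)
s=env.read_state();print(s["position"],s["force"],s["clock"])
env.gripper_to(0.0,35)
for i in range(3): s=env.read_state();print(s["position"],s["tool_rot"],s["force"],s["wrist_torque"],s["opening"],s["clock"]);env.dwell(.02)
E
```

```text
[[0.5579, 0.0567], [0.5575, 0.0822], [0.581, 0.0824], [0.5813, 0.0571]] [0.56941792 0.06958386 0.222     ]
[0.57807039 0.07028982 0.122     ]
[0.57000568 0.06975845 0.19083885] [-0.68425053  0.32624643 -0.3991456 ] 33.5417
[0.56948538 0.06977262 0.19021039] [-90.04829874   0.29179186   0.6501201 ] [0.20401718 0.57589435 1.01188278] [ 0.33957307  0.03207013 -0.0158123 ] 0.2994175361598948 34.125
[0.5694867  0.06972769 0.19021494] [-90.05094728   0.29386724   0.64787114] [0.46077625 1.52520084 1.15411688] [ 0.29724522  0.04763874 -0.0638208 ] 0.296792480262593 34.1417
[0.56948844 0.069773   0.19021205] [-90.0506955    0.29256791   0.65570049] [-0.62756061  1.23183168  1.43374502] [ 0.2854587  -0.04614465 -0.05936877] 0.29261964639647414 34.1583
```

```bash
python3 - <<'E'
from h import *
from workcell import env
x,y=.56945,.0697
for z in [.198,.205,.212,.219,.226,.235]:
    env.move_straight([x,y,z],rate=.025)
    s=env.read_state();print(s["position"].round(4),s["force"].round(2),s["opening"].round(3),round(s["clock"],2))
env.move_straight([x,y,.285],rate=.1)
env.dwell(.1)
s=env.read_state();print(s["position"].round(4),s["force"].round(2),s["opening"].round(3),round(s["clock"],2))
f=env.grab_frame("side"); save(f,"s10"); crop(f,"c14",230,350,100,220,5)
E
```

```text
Traceback (most recent call last):
AttributeError: 'float' object has no attribute 'round'
```

```bash
python3 - <<'E'
from h import *
from workcell import env
x,y=.56945,.0697
s=env.read_state();print(s["position"].round(4),s["force"].round(2),s["opening"],round(s["clock"],2))
for z in [.205,.212,.219,.226,.235]:
    env.move_straight([x,y,z],rate=.025)
    s=env.read_state();print(s["position"].round(4),s["force"].round(2),s["opening"],round(s["clock"],2))
env.move_straight([x,y,.285],rate=.1)
env.dwell(.1)
s=env.read_state();print(s["position"].round(4),s["force"].round(2),s["opening"],round(s["clock"],2))
f=env.grab_frame("side"); save(f,"s10"); crop(f,"c14",230,350,100,220,5)
E
```

```text
[0.5692 0.0697 0.1972] [ 2.2   0.85 -9.4 ] 0.2999096357760042 34.64
[0.5693 0.0696 0.2057] [ 1.42 -0.1  -5.23] 0.2938310541187048 35.08
[0.5694 0.0697 0.2125] [ 0.94  0.36 -4.82] 0.2962037939068789 35.51
[0.5694 0.0697 0.2193] [ 0.19  0.82 -6.6 ] 0.29641431480806985 35.94
[0.5694 0.0697 0.2264] [-0.05  0.78 -6.27] 0.2958008205817759 36.38
[0.5696 0.0695 0.2365] [-1.56 -0.82 -0.93] 0.2978348972619642 36.88
[0.569  0.0696 0.2839] [ 0.41 -0.84 -2.07] 0.2985716065374401 37.63
```

View pics/c14.png

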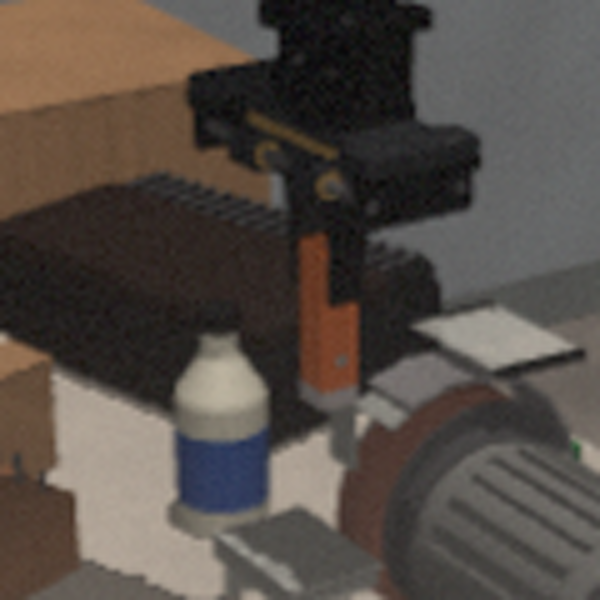

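The drag was 4–8 N, and the gauge is out and upright. Returning it to the block.

```bash
python3 - <<'E'
from h import *
from workcell import env
o=[-90,0,19.55]; x,y=.4434,.3720
env.move_straight([.52,.08,.285],rate=.2)
env.goto([x,y,.255],o)
env.move_straight([x,y,.195],rate=.15)
env.dwell(.2)
s=env.read_state();print(s["position"].round(4),s["tool_rot"].round(2),s["force"].round(2),round(s["clock"],2))
f=env.grab_frame("wrist"); save(f,"w11"); crop(f,"c15",160,360,150,290,4)
f=env.grab_frame("side"); save(f,"s11"); crop(f,"c16",170,290,130,230,6)
E
```

```text
[0.444  0.3725 0.1964] [-89.92  -0.14  19.54] [ 0.37 -0.05 -1.98] 39.99
```

View pics/c15.png

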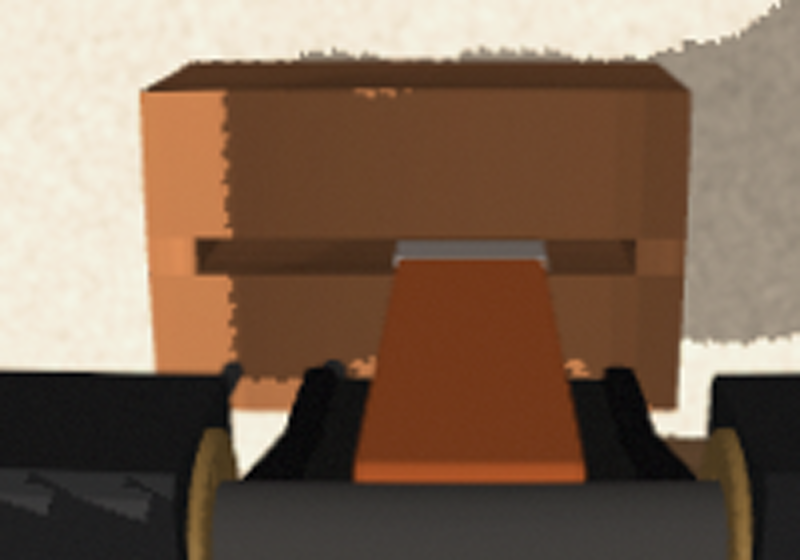

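View pics/c16.png

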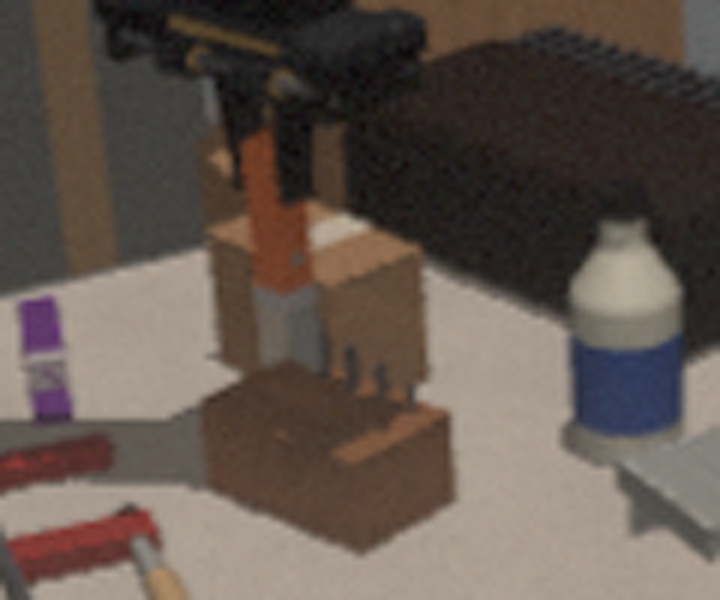

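```bash
python3 - <<'E'
from h import *
from workcell import env
x,y=.4432,.3718
h=env.move_straight([x,y,.133],rate=.06,force_limit=6)
s=env.read_state();print(h,s["position"].round(4),s["force"].round(2))
if not h:
    h=env.move_straight([x,y,.124],rate=.012,force_limit=2.5)
    s=env.read_state();print(h,s["position"].round(4),s["force"].round(2))
f=env.grab_frame("side"); save(f,"s12"); crop(f,"c17",170,290,130,230,6)
print(env.read_state()["clock"])
E
```

```text
False [0.4435 0.3721 0.1335] [ 0.17  0.54 -1.39]
True [0.4433 0.3719 0.1282] [ 0.62 -0.31  4.  ]
41.8167
```

View pics/c17.png

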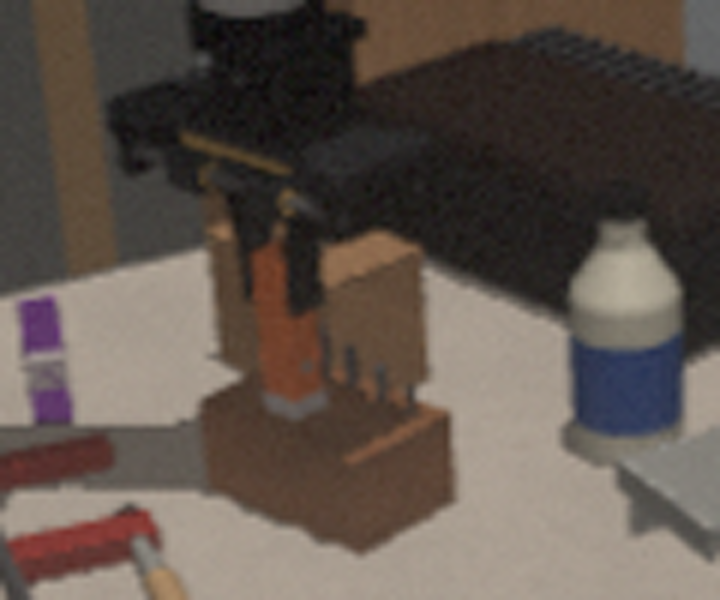

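The shoulder seated at TCP z = 0.1282, exactly as predicted. Releasing, then a look from above at both the gauge and the gap.

```bash
python3 - <<'E'
from h import *
from workcell import env
env.gripper_to(0.6)
env.dwell(.1)
c,s_=np.cos(np.radians(19.55)),np.sin(np.radians(19.55))
env.move_straight([.4433,.3719,.25],rate=.15)
env.move_straight([.45+.07*c,.365+.07*s_,.33],rate=.2)
env.dwell(.1)
f=env.grab_frame("wrist"); save(f,"w13"); crop(f,"c18",215,335,85,165,6.5)
env.goto([.53,.07,.30],[-90,0,183])
env.dwell(.1)
f=env.grab_frame("wrist"); save(f,"w14"); crop(f,"c19",220,340,115,235,5)
f=env.grab_frame("top"); save(f,"t14")
print(env.read_state()["clock"])
E
```

```text
47.4833
```

View pics/c18.png

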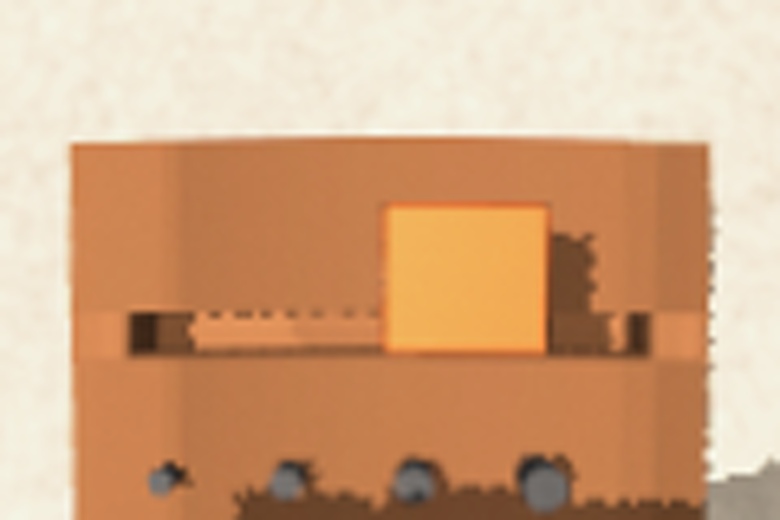

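View pics/c19.png

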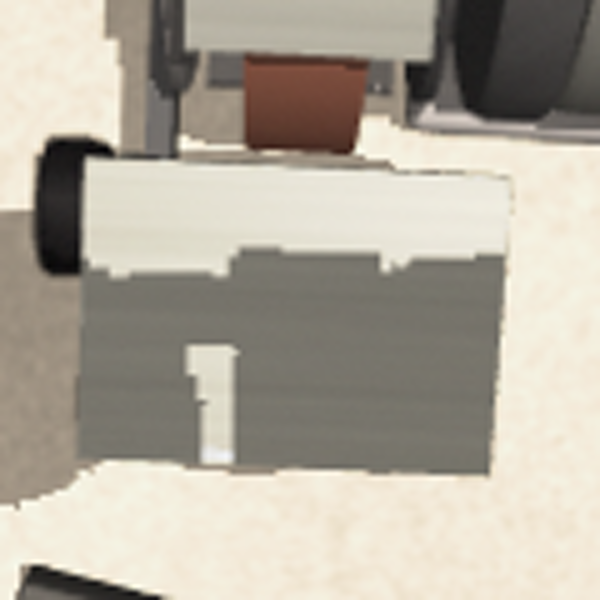

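View pics/t14.png

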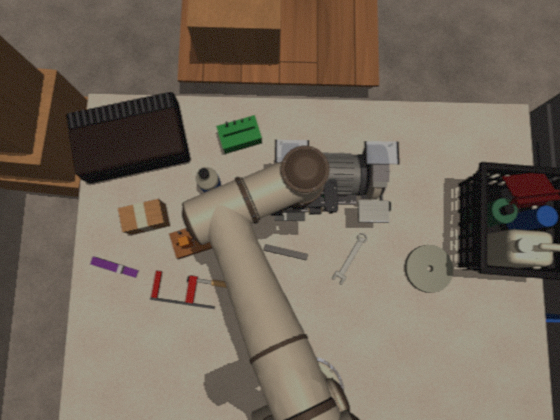

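```bash
python3 - <<'E'
from h import *
f=load("w14"); a=lambda u,v:(220+u/5-.4,115+v/5-.4)
E_=np.array([onz(f,*a(*p),.122,True) for p in [(245,166),(352,171)]]);W=np.array([onz(f,*a(*p),.123,True) for p in [(245,148),(352,153)]])
print("gap",(W-E_)[:,0])
f=load("w13"); a=lambda u,v:(215+u/6.5-.42,85+v/6.5-.42)
G=np.array([onz(f,*a(*p),.16,True) for p in [(382,204),(548,204),(547,353),(383,353)]])[:,:2].mean(0)
d=G-np.array([.4576,.36325]); c,s=np.cos(np.radians(19.55)),np.sin(np.radians(19.55))
print("gauge handle in block",d@[c,s],d@[-s,c])
from workcell import env
st=env.read_state();print(st["position"],st["force"],st["opening"],st["clock"])
E
```

```text
gap [0.00382739 0.00382764]
gauge handle in block -0.0102294898993888 0.012716559998185719
[0.53003521 0.07013354 0.29995896] [-0.24806185 -0.09496373  0.10806945] 0.5965818232031049 47.4833
```

```bash
python3 - <<'E'
from h import *
f=load("w14")
for u in [270,275,280,285,289]:
    print(u,f["image"][139:154,u].astype(int).sum(1).tolist(), f["image"][139:154,u,2].tolist())
E
```

```text
270 [204, 196, 186, 173, 162, 148, 403, 413, 362, 642, 664, 672, 670, 666, 671] [96, 92, 88, 81, 76, 69, 148, 151, 129, 222, 228, 230, 230, 229, 230]
275 [202, 198, 189, 174, 167, 153, 588, 439, 412, 636, 671, 674, 674, 668, 675] [96, 93, 89, 82, 78, 72, 213, 160, 148, 220, 231, 231, 231, 230, 232]
280 [204, 196, 189, 179, 164, 154, 352, 428, 427, 490, 682, 676, 678, 675, 679] [96, 93, 89, 84, 78, 73, 135, 156, 155, 170, 233, 232, 232, 232, 233]
285 [206, 202, 188, 182, 169, 158, 292, 436, 432, 417, 686, 676, 679, 678, 680] [97, 95, 89, 85, 79, 74, 115, 159, 157, 146, 235, 232, 233, 232, 233]
289 [208, 201, 192, 183, 170, 161, 147, 434, 428, 378, 669, 674, 683, 678, 678] [98, 95, 91, 87, 81, 75, 69, 158, 156, 134, 230, 231, 234, 233, 232]
```

The gap covers about 3.0–3.3 px at roughly 1.05 mm/px, so 3.1–3.4 mm. That fits the 3 mm blade, so I'm handing in.

```bash
python3 - <<'E'
from workcell import env
print(env.close_job())
E
```

```text
the job is handed in; nothing more can be done
None
```

The left-hand rest is set to the worn wheel and the gauge is back in the slot of the brown block. I handed the job in at about 47.5 s of the 64 s; no verdict was reported.

- **Hang:** I hung the orange gauge on the rest with the blade in the gap and let it go. The pictures showed it standing alone there.
- **Nip:** I pushed the rest about 18 mm. The push rose from about 7.4 N while sliding to 16.6 N, so the blade was nipped with roughly 9 N.
- **Draw:** I drew the gauge straight up and felt about 4–8 N of drag for most of the way out. I could not measure the force on each side of the blade separately.
- **Return:** The shoulder seated on the block at the expected height. From above, the handle stood at x = −10.2 mm and y = 12.7 mm in the block (about −10.5 mm expected for x), with the gripper well clear.

The two readings of the final gap disagreed. A coarse pick in the picture gave 3.8 mm, and a finer pixel profile gave 3.1–3.4 mm. I trust the finer one because it fits the 3 mm blade and the drag, and both are within the allowed 2 to 4 mm.

In the last top view the bystanders looked unmoved, though the arm hid part of the scene.

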